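# Push a wooden presentation box home into a corner stop

## Robot

A 6-joint arm with a two-finger parallel gripper is mounted at the origin on a cart in front of the work surface, level with it; the furniture and walls round the work are solid. World frame = base frame: x ahead of the robot, y to its left, z up, the work surface at z = 0. Lengths are in mm, angles in rad, forces in N, time in s.
With the tool pointing down it reaches from about 250 to 800 mm from the base axis. Payload 8.5 kg.
Tool frame: the origin (TCP) lies on the centre line of the jaws, within the pads' length; the fingertips stand 17 mm ahead of it and the grasp point (between the pads) lies 2 mm behind it; z points along the fingers, y is the line along which they close (so a half turn about z gives the same grasp; the last joint's range is limited). The gripper opens to 85 mm and grips with 20 to 120 N. Pads are 22 mm wide; open, the fingers measure 114 mm over their backs; the gripper's body (76 mm by 85 mm) begins 54 mm behind the grasp point. The pads swing forward as they close: fully open they stand 13 mm farther back than shut.
Start: joints at [-1.255, 0.238, -0.013, 1.319, 0, 1.571], TCP at [163.038, -498.998, 248.276] pointing down, gripper open.
Joint ranges: [-2.66, 2.66], [-1.03, 1.9], [-1.14, 1.46], [-1.82, 2.27], [-1.45, 1.34], [-3.14, 3.14]. Speed limits (rad/s): [2.22, 2.22, 2.79, 3.14, 3.14, 3.14].

## Interface

Orientations are given as a rotation vector (axis times angle).
In Python, from rig import state, eyes, finish_job gives the robot as it stands. The module is installed in compiled form; this text tells all that it offers.
- The arm moves only by the shell command python3 -m creep 'ROWS'. ROWS is JSON, a list that holds one entry, the list of rows, each a list of 5 numbers: the shift along the tool's x, y, z in mm, then the turn about the tool's z in rad, then the finger opening in mm, from 0 to 85.4. A call has 1 to 10 rows; each row shifts and turns the commanded pose from where the row before left it, along the tool's axes as they then stand; what a row does not reach is not made up. A row lasts 1/12 s, in which the tool goes at most 41.7 mm and 7.16 degrees, less where a joint would pass 70% of its speed; a pose out of reach is approached as far as the arm can. A call is refused whole if a number of a shift passes 41.7 or a number of a turn 0.125, either way. A call with a gripper value outside its range is refused whole. The fingers move at their own pace and stop on an object; the grip force is fixed at half the most. Time passes only in rows, so rows that do not move let the fingers close. It gives the time, the measured TCP pose, the force, the opening and the grip force at its end, in the units of the state.
- state(): the state, without advancing time (a new reading comes with each control period).
- eyes.camera(name): name is "scene" or "top" or "wrist"; returns (picture, depth): 420x560x3 uint8, red, green, blue; 420x560 float32, mm along the optical axis (not along the pixel's ray), 0 where there is no reading.
- eyes.camera_model(name): a dict with "fx", "fy", "cx", "cy" (pixels), "k1" (the pictures are not rectified: a ray, as slopes to the right and down, at radius r is drawn at 1 + k1 r^2 times it, then the intrinsics apply), "position" and "attitude" of the camera in the world. Camera axes: x right, y down, z forward; pixel columns grow to the right and rows downward; lengths in mm; the calibration is good to about 2 mm. A picture is of the moment at which its call begins: read the wrist's pose just before it. camera_model takes no time and is no camera call; for the wrist camera it gives the pose at the moment of the call.
- finish_job(): hands the job in; it is judged then, once.
The state is a dict: "time": time; "q": joint angles; "qvel": joint speeds; "joint_efforts": joint torques, N m; "tcp_pos": TCP position; "eef_rot": TCP orientation; "force": force on the tool from outside, world axes, zero at the start; "moment": the same for the moment, N m; "opening": opening from 0.0 (shut) to 1.0 (fully open); "grip_force": force on a finger pad.
Only numpy, scipy, OpenCV 4.12 (cv2) and the standard library are available. Lean on these libraries where they do the work, as an engineer would, in place of code of your own. Each camera call takes 0.05 s, during which the arm holds its last target. There are 200 camera calls.

## Task

The pale wooden presentation box is to be tied with ribbon and must first sit square in the dark wooden corner stop on the counter. Push it along the counter with the fingers until it is right home in the inner corner, its long side flush along the stop's long arm and its short end flush against the short arm, then draw clear. Only push it: do not lift it off the counter or tip it, and leave everything else standing where it is.

Things in the scene. Friction and masses are not known exactly. Their poses are not given: they have to be found in the camera images.
- wooden_box: Closed straight-sided box of pale wood, 90 mm (its x) by 120 mm (its y) by 42 mm high, about 0.2 to 0.4 kg, with small brass clasp and hinges on its long sides; too wide to be pinched. Loose on the counter, starts left of the bell, skewed, long sides roughly across the robot's view. Origin: centre of its underside; z up.
- corner_stop: L of two dark wooden bars, 18 mm thick, 28 mm high, fixed to the counter. Origin: the L's inner corner, at counter level. The long arm's inner face is the plane x = 0, running 240 mm along +y; the short arm's is y = 0, running 110 mm along -x. The box goes on the side x < 0, y > 0; home, its centre is at x = -45, y = +60 mm here. +x points away from the robot, -y to the robot's right.
- small_tin: Bystander: round tin with lid, 70 mm across, 36 mm high. Origin: centre of its underside.
- jar: Bystander: jar of sweets with a screw lid, 69 mm across, 107 mm high, right of the stop. Origin: centre of its underside. Behind it, at x = 0.70, y = 0.10 m, rises a tall tap pipe; a tall glass display case fills the counter to the right (y < -0.2, x > 0.43 m): go round its front when coming from the right.
- card_box: Bystander: closed folded-card sweet box with sloping sides, 67 x 93 x 46 mm. Origin: centre of its underside.
- ribbon: Bystander: roll of ribbon lying flat, 62 mm across, 25 mm high, with a loose end. The origin lies 26 mm from the roll's centre, on the counter; roll centre at x = +11, y = +23 mm in its frame.
- cards: Bystander: small block of shop cards on a stand, 34 x 58 x 38 mm, in front of the bell. Origin: centre of its underside. A service bell (82 mm across, 60 mm high, fixed to the counter, centre at x = 0.475, y = 0.24 m) stands next to it.

How it is judged (in metres and radians):
At the end, for the whole second after the job is handed in: The box lies flat and still on the counter in the inner corner of the stop, within 5 mm of touching each arm and within 0.06 rad of square to them, long side along the long arm (x of wooden_box in the frame of corner_stop between -0.05 and -0.04 m and y of wooden_box in the frame of corner_stop between 0.055 and 0.065 m and angle between the y axis of wooden_box and the y axis of corner_stop, either way round below 0.06 rad and angle between wooden_box's own z axis and vertical below 0.05 rad and height (world z) of wooden_box below 0.004 m and linear speed of wooden_box below 0.01 m/s).
It fails at once if the wooden box is lifted off the counter (height (world z) of wooden_box above 0.012 m).
It fails at once if the wooden box is tipped (angle between wooden_box's own z axis and vertical above 0.2 rad).
It fails at once if the tin, jar, card box, ribbon roll or card block is pushed aside or knocked over (moved over 20 mm) (distance of any of small_tin, jar, card_box, ribbon, cards from where it was at the start of the episode above 0.02 m).
It also fails if it takes over 56 s, if anything falls off the work surface, if the arm or the gripper's body presses on something with over 40 N, if the wrist force passes 120 N, or if a joint passes its speed limit or range.

## Working session

There is one attempt and no reset: what is moved stays moved. The work goes in short steps, Python scripts to look and compute and a shell command to move; the robot and the scene stay as the last step left them, time stands still between calls to the robot, and variables do not carry over. Pictures are saved under pics/ and viewed, at most 10 in all, crops included, and the job is handed in when it is done.

```bash
mkdir -p pics; cat > h.py <<'E'
import numpy as np, cv2
from rig import state, eyes
from scipy.spatial.transform import Rotation as R
def Rm(m):
    a=np.array(m['attitude'],float)
    return a if a.shape==(3,3) else (R.from_rotvec(a).as_matrix() if a.size==3 else R.from_quat(a).as_matrix())
def plane(m,uv,z):
    K=np.array([[m['fx'],0,m['cx']],[0,m['fy'],m['cy']],[0,0,1.]])
    p=cv2.undistortPoints(np.array(uv,float).reshape(-1,1,2),K,np.array([m['k1'],0,0,0.])).reshape(-1,2)
    d=np.c_[p,np.ones(len(p))]@Rm(m).T
    o=np.array(m['position'],float)
    return o+d*((z-o[2])/d[:,2])[:,None]
E
python3 - <<'E'
from h import *
s=state();print(s['time'],s['tcp_pos'],s['eef_rot'],s['opening'])
for n in('top','scene'):
    m=eyes.camera_model(n);print(n,m)
    p,d=eyes.camera(n);cv2.imwrite(f'pics/{n}0.png',p[:,:,::-1]);np.save(n+'_p.npy',p);np.save(n+'_d.npy',d)
E
```

```text
0.0 [ 162.94015286 -498.66695263  247.67607393] [-3.10111057e+00 -4.93775384e-01  3.03686212e-04] 0.9983321250049154
top {'fx': 397.75277313373147, 'fy': 397.75277313373147, 'cx': 278.38545099744806, 'cy': 206.85216923792768, 'k1': -0.09719149154870106, 'position': array([ 408.99603576,  319.28353121, 1127.63565467]), 'attitude': array([-2.16279813,  2.14548691, -0.15996559])}
scene {'fx': 486.70545538020883, 'fy': 486.70545538020883, 'cx': 281.6963052424004, 'cy': 208.927864940758, 'k1': -0.009294155384880728, 'position': array([-149.57190763,  836.50018842,  696.3579607 ]), 'attitude': array([-1.13420092,  2.19417994, -1.15595208])}
```

View pics/top0.png

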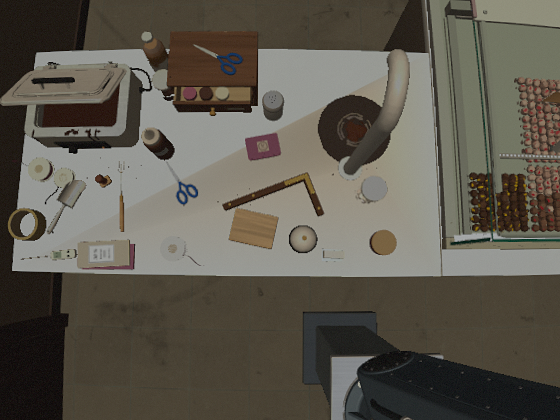

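View pics/scene0.png

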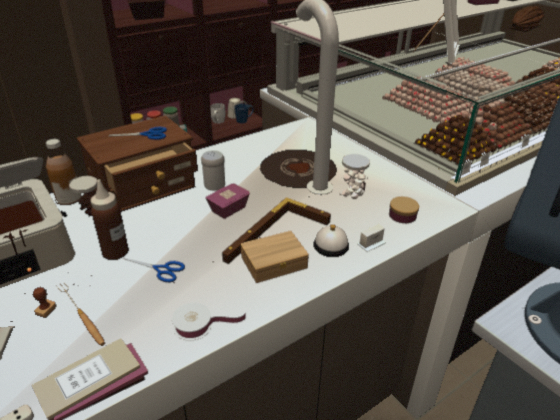

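The top view shows the box at about (254,228), the stop's corner at (307,180), the bell at (303,238), the cards at (333,253), and the tin at (383,242). Next I'll measure the box and stop edges.

```bash
python3 - <<'E'
from h import *
p=np.load('top_p.npy');m=eyes.camera_model('top')
c=p[160:280,200:360];cv2.imwrite('pics/crop.png',cv2.resize(c,None,fx=5,fy=5,interpolation=cv2.INTER_CUBIC)[:,:,::-1])
hsv=cv2.cvtColor(p,cv2.COLOR_RGB2HSV)
for q in[(254,228),(265,190),(300,260),(290,215),(315,200)]: print(q,hsv[q[1],q[0]])
def comp(mask,pt):
    n,l=cv2.connectedComponents(mask.astype(np.uint8)); 
    w=l==l[pt[1],pt[0]]; c,_=cv2.findContours(w.astype(np.uint8),0,2); return max(c,key=cv2.contourArea)
b=comp((hsv[...,1]>85)&(hsv[...,2]>115),(254,228))
P=plane(m,b.reshape(-1,2),42)[:,:2].astype(np.float32)
r=cv2.minAreaRect(P);print('box',r,cv2.boxPoints(r).round())
print(cv2.boundingRect(b))
E
```

```text
(254, 228) [ 17 115 126]
(265, 190) [ 10 142  61]
(300, 260) [ 30  10 152]
(290, 215) [ 21  28 153]
(315, 200) [ 11 151  59]
box ((501.919921875, 378.2438049316406), (118.26309204101562, 88.69143676757812), 78.1590576171875) [[446. 329.]
 [533. 311.]
 [557. 427.]
 [471. 445.]]
(229, 208, 49, 40)
```

View pics/crop.png

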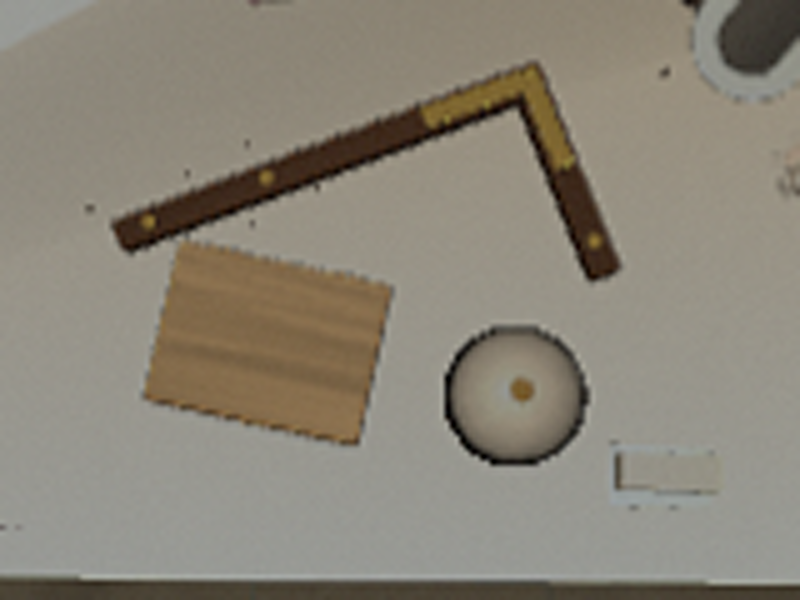

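The crop shows the stop's inner corner at about (304,180), the long arm's inner end at (226,210) and the short arm's at (317.6,216). The box is skewed the other way and nearly touches the long arm's far end.

```bash
python3 - <<'E'
from h import *
p=np.load('top_p.npy');m=eyes.camera_model('top')
hsv=cv2.cvtColor(p,cv2.COLOR_RGB2HSV)
mask=((hsv[...,1]>100)&(hsv[...,2]<150)).astype(np.uint8); mask[200:,:280]&=(hsv[200:,:280,2]<90)
mask[:165]=0;mask[:,:220]=0;mask[:,330:]=0
ys,xs=np.nonzero(mask)
P=plane(m,np.c_[xs,ys],28)[:,:2]
c=plane(m,[(226,210.4),(304,180),(317.6,216)],28)[:,:2];print('clicks',c.round(1))
def line(P):
    vx,vy,x,y=cv2.fitLine(P.astype(np.float32),cv2.DIST_HUBER,0,.01,.01).ravel();return np.array([x,y]),np.array([vx,vy])
def near(a,b,s):
    u=(b-a)/np.linalg.norm(b-a);n=np.array([-u[1],u[0]]);t=(P-a)@u;w=(P-a)@n
    return P[(t>15)&(t<np.linalg.norm(b-a)-8)&(abs(w)<22)]
A,B,C=c
o1,u1=line(near(B,A,0));o2,u2=line(near(B,C,0))
u1*=np.sign(u1[1]);u2*=np.sign(u2[0])*-1
print('angles',np.arctan2(-u1[0],u1[1]),np.arctan2(-u2[1],-u2[0]))
# inner faces: shift centerlines 9mm towards inside
n1=np.array([-u1[1],u1[0]]); n2=u1
X=np.linalg.solve(np.c_[u1,-u2],(o2+9*n2)-(o1+9*n1));corner=o1+9*n1+u1*X[0]
th=np.arctan2(-u1[0],u1[1]);Rz=np.array([[np.cos(th),-np.sin(th)],[np.sin(th),np.cos(th)]])
print('corner',corner,'th',th,'home',corner+Rz@[-45,60],'n',len(P))
box=np.array([[446,329],[533,311],[557,427],[471,445]]);print('box in stop',((box-corner)@Rz).round(),((box.mean(0)-corner)@Rz).round())
for nm,q,z in(('bell',(303.5,239),20),('cards',(333,254),38),('tin',(383,242),36),('ribbon',(174,248),25)):print(nm,plane(m,[q],z)[0].round())
cv2.imwrite('pics/mask.png',mask*255)
E
```

```text
clicks [[551.  455.1]
 [639.5 237.3]
 [537.5 199.5]]
angles 0.3834288 0.3666245
corner [639.3591  239.41165] th 0.3834288 home [575.18048859 278.22028038] n 833
box in stop [[-146.  155.]
 [ -72.  106.]
 [  -6.  205.]
 [ -79.  254.]] [-76. 180.]
bell [474. 238.  20.]
cards [432. 159.  38.]
tin [466.  19.  36.]
ribbon [445. 598.  25.]
```

```bash
python3 -m creep '[[[0,0,0,-0.062,0],[18.4,-23.5,0,0,0],[18.4,-23.5,0,0,0],[18.4,-23.5,0,0,0],[18.4,-23.5,0,0,0],[18.4,-23.5,0,0,0],[18.4,-23.5,0,0,0],[18.4,-23.5,0,0,0],[18.4,-23.5,0,0,0],[18.4,-23.5,0,0,0]]]'
python3 -m creep '[[[18.4,-23.5,0,0,0],[18.4,-23.5,0,0,0],[18.4,-23.5,0,0,0],[18.4,-23.5,0,0,0],[18.4,-23.5,0,0,0],[18.4,-23.5,0,0,0],[18.4,-23.5,0,0,0],[18.4,-23.5,0,0,0],[18.4,-23.5,0,0,0],[18.4,-23.5,0,0,0]]]'
python3 -m creep '[[[18.4,-23.5,0,0,0],[18.4,-23.5,0,0,0],[18.4,-23.5,0,0,0],[18.4,-23.5,0,0,0],[18.4,-23.5,0,0,0],[18.4,-23.5,0,0,0],[18.4,-23.5,0,0,0],[18.4,-23.5,0,0,0],[0,0,0,0,0],[0,0,0,0,0]]]'
cat >> h.py <<'E'
TH=.378; CO=np.array([639.5,238.5]); RZ=np.array([[np.cos(TH),-np.sin(TH)],[np.sin(TH),np.cos(TH)]])
def tool():
    s=state();M=R.from_rotvec(s['eef_rot']).as_matrix()
    print('t',round(s['time'],2),'tcp',s['tcp_pos'].round(1),'head',np.arctan2(M[1,0],M[0,0]).round(3),'zaxis',M[:,2].round(3),'stop',((s['tcp_pos'][:2]-CO)@RZ).round(1),'F',(np.array(s['force'])[:2]@RZ).round(1),s['force'][2].round(1),'open',s['opening'].round(2))
E
python3 -c "from h import *;tool()"
```

```text
time: 0.93
tcp_pos: [238.8, -239.9, 248.1]
eef_rot: [-3.086, -0.589, 0.0]
force: [0.7, -1.2, -0.1]
opening: 0.003
grip_force: 0.0
time: 1.77
tcp_pos: [323.1, 46.6, 248.3]
eef_rot: [-3.086, -0.59, -0.0]
force: [0.8, -0.5, 0.7]
opening: 0.0
grip_force: 0.0
time: 2.6
tcp_pos: [412.7, 217.5, 249.9]
eef_rot: [-3.013, -0.696, 0.021]
force: [-0.5, 0.1, -0.4]
opening: -0.007
grip_force: 0.0Traceback (most recent call last):
  File "<string>", line 1, in <module>
    from h import *;tool()
                    ~~~~^^
  File "h.py", line 16, in tool
    print('t',round(s['time'],2),'tcp',s['tcp_pos'].round(1),'head',np.arctan2(M[1,0],M[0,0]).round(3),'zaxis',M[:,2].round(3),'stop',((s['tcp_pos'][:2]-CO)@RZ).round(1),'F',(np.array(s['force'])[:2]@RZ).round(1),s['force'][2].round(1),'open',s['opening'].round(2))
                                                                                                                                                                                                                                                   ^^^^^^^^^^^^^^^^^^
AttributeError: 'float' object has no attribute 'round'
```

```bash
sed -i "s/s\['force'\]\[2\].round(1)/round(float(s['force'][2]),1)/;s/s\['opening'\].round(2)/round(s['opening'],2)/" h.py
python3 -c "
from h import *;tool();s=state();print(np.round(s['q'],3),np.round(s['qvel'],3))"; python3 -m creep '[[[0,0,0,0,0],[0,0,0,0,0]]]'; python3 -c "from h import *;tool()"
```

```text
t 2.6 tcp [412.7 217.5 249.9] head 0.454 zaxis [-0.024  0.045 -0.999] stop [-218.5   64.2] F [-0.4  0.2] -0.4 open -0.01
[ 0.453  0.139 -0.137  1.297  0.051  3.141] [-0.012 -0.027 -0.028  0.009 -0.005  0.   ]
time: 2.77
tcp_pos: [412.0, 216.5, 250.6]
eef_rot: [-3.013, -0.695, 0.019]
force: [0.4, 0.2, -0.4]
opening: -0.002
grip_force: 0.0
t 2.77 tcp [412.  216.5 250.6] head 0.453 zaxis [-0.023  0.045 -0.999] stop [-219.5   63.5] F [0.5 0. ] -0.4 open -0.0
```

The last joint hit its range limit at this heading, so I'll turn the tool a quarter turn, which works just as well for a closed-finger push.

```bash
python3 -m creep '[[[0,0,0,-0.12,0],[0,0,0,-0.12,0],[0,0,0,-0.12,0],[0,0,0,-0.12,0],[0,0,0,-0.12,0],[0,0,0,-0.12,0],[0,0,0,-0.12,0],[0,0,0,-0.12,0],[0,0,0,-0.12,0],[0,0,0,-0.12,0]]]' >/dev/null; python3 -m creep '[[[0,0,0,-0.1,0],[0,0,0,-0.1,0],[0,0,0,0,0],[0,0,0,0,0]]]' ; python3 -c "
from h import *;tool();print(np.round(state()['q'],3))"
```

```text
time: 3.93
tcp_pos: [412.3, 216.7, 250.9]
eef_rot: [-1.863, -2.473, -0.036]
force: [-0.4, 0.3, -0.1]
opening: 0.001
grip_force: 0.0
t 3.93 tcp [412.3 216.7 250.9] head 1.85 zaxis [-0.022  0.046 -0.999] stop [-219.2   63.5] F [-0.2  0.4] -0.1 open 0.0
[ 0.452  0.136 -0.138  1.297  0.051  1.744]
```

```bash
cat >> h.py <<'E'
def go(sx,sy,z,head=TH+np.pi/2):
    s=state();M=R.from_rotvec(s['eef_rot']).as_matrix();w=CO+RZ@[sx,sy]
    print('delta',(M.T@(np.r_[w,z]-s['tcp_pos'])).round(1))
E
python3 -m creep '[[[0,0,0,-0.099,0],[0,0,0,0,0],[0,0,0,0,0]]]' >/dev/null; python3 -c "
from h import *;tool();go(-185,170,250);go(-185,170,26)"
```

```text
t 4.18 tcp [412.6 216.9 250.7] head 1.948 zaxis [-0.022  0.046 -0.999] stop [-218.9   63.7] F [ 0.5 -0. ] 0.5 open -0.0
delta [106.1  33.8   6. ]
delta [ 94.8  34.7 229.7]
```

```bash
python3 -m creep '[[[20,7,0,0,0],[20,7,0,0,0],[20,7,0,0,0],[20,7,0,0,0],[15,6.7,20,0,0],[0,0,30,0,0],[0,0,30,0,0],[0,0,30,0,0],[0,0,30,0,0],[0,0,0,0,0]]]' >/dev/null;  python3 -m creep '[[[0,0,30,0,0],[0,0,30,0,0],[0,0,15,0,0],[0,0,5,0,0],[0,0,0,0,0],[0,0,0,0,0]]]' ; python3 -c "
from h import *;tool();go(-185,170,26)
p,d=eyes.camera('scene');cv2.imwrite('pics/s1.png',cv2.resize(p[180:330,180:420],None,fx=3,fy=3)[:,:,::-1])"
```

```text
time: 5.52
tcp_pos: [405.4, 328.7, 37.0]
eef_rot: [-1.736, -2.565, -0.041]
force: [0.9, 0.2, 0.3]
opening: -0.002
grip_force: 0.0
t 5.52 tcp [405.4 328.7  37. ] head 1.951 zaxis [-0.021  0.047 -0.999] stop [-184.3  170.2] F [ 0.9 -0.2] 0.3 open -0.0
delta [-0.8 -0.6 11. ]
```

View pics/s1.png

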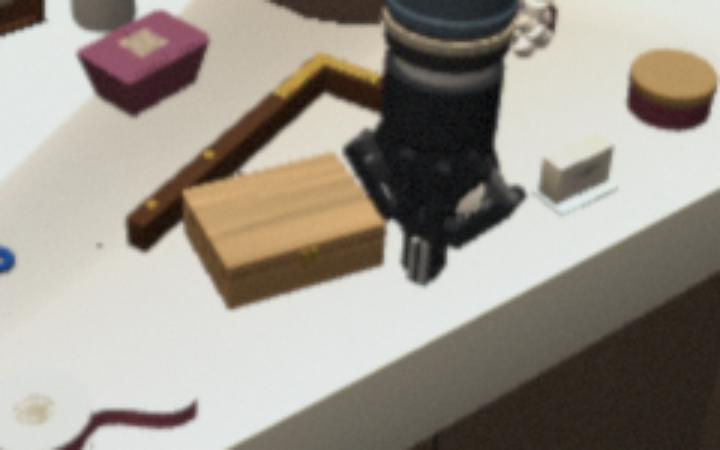

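The fingers stand just right of the box's near-right corner with the bell and cards clear. I'll lower and push toward the long arm.

```bash
python3 -m creep '[[[0,0,10,0,0],[0,5,0,0,0],[0,6,0,0,0],[0,6,0,0,0],[0,6,0,0,0],[0,6,0,0,0],[0,6,0,0,0],[0,6,0,0,0],[0,6,0,0,0]]]' >/dev/null;python3 -c "from h import *;tool()"; python3 -m creep '[[[0,4,0,0,0],[0,4,0,0,0],[0,4,0,0,0],[0,3,0,0,0],[0,0,0,0,0]]]' ; python3 -c "
from h import *;tool()
p,d=eyes.camera('top');cv2.imwrite('pics/t1.png',cv2.resize(p[160:280,200:360],None,fx=4,fy=4)[:,:,::-1])"
```

```text
t 6.32 tcp [448.3 346.2  25.3] head 1.952 zaxis [-0.023  0.045 -0.999] stop [-138.   170.7] F [-2.  -0.5] -0.4 open -0.0
time: 6.73
tcp_pos: [462.4, 351.9, 25.3]
eef_rot: [-1.735, -2.566, -0.039]
force: [-0.5, -0.2, -0.4]
opening: -0.0
grip_force: 0.3
t 6.73 tcp [462.4 351.9  25.3] head 1.952 zaxis [-0.022  0.046 -0.999] stop [-122.7  170.8] F [-0.5 -0. ] -0.4 open -0.0
```

View pics/t1.png

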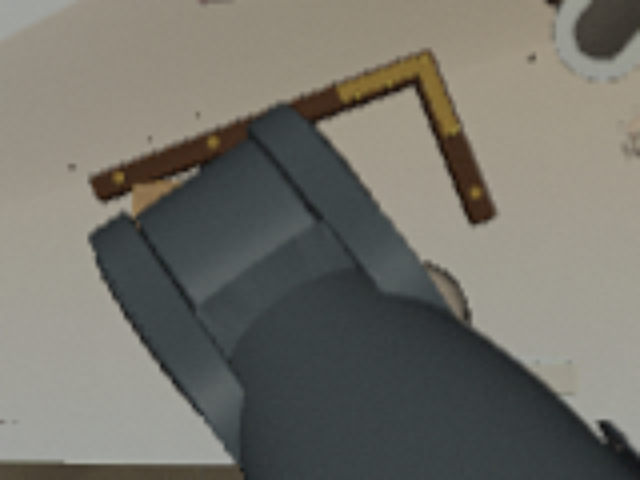

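The arm hides most of the box, with only its far-left corner visible at the long arm, around (150,195) in the crop. I'll continue by force.

```bash
python3 -m creep '[[[0,3,0,0,0],[0,3,0,0,0],[0,3,0,0,0],[0,0,0,0,0]]]' >/dev/null;python3 -c "from h import *;tool()"; python3 -m creep '[[[0,2.5,0,0,0],[0,2.5,0,0,0],[0,0,0,0,0]]]' >/dev/null; python3 -c "
from h import *;tool()"; python3 -m creep '[[[0,2,0,0,0],[0,2,0,0,0],[0,0,0,0,0]]]'>/dev/null; python3 -c "
from h import *;tool()"
```

```text
t 7.12 tcp [470.6 355.2  25.3] head 1.952 zaxis [-0.023  0.046 -0.999] stop [-113.9  170.8] F [-1.9 -0.8] -0.8 open 0.0
t 7.37 tcp [471.7 355.   24.9] head 1.952 zaxis [-0.029  0.042 -0.999] stop [-113.   170.3] F [-15.9  -2.3] 9.0 open -0.0
t 7.62 tcp [472.5 354.8  24.6] head 1.952 zaxis [-0.034  0.039 -0.999] stop [-112.3  169.7] F [-28.3  -3.9] 19.2 open 0.0
```

```bash
python3 -m creep '[[[0,-15,0,0,0],[0,-25,0,0,0],[0,0,-30,0,0],[20,-10,-35,0,0],[35,0,-35,0,0],[35,0,-35,0,0],[35,0,-30,0,0],[35,0,0,0,0],[35,0,0,0,0],[0,0,0,0,0]]]' >/dev/null; python3 -c "
from h import *;tool()
p,d=eyes.camera('scene');cv2.imwrite('pics/s2.png',cv2.resize(p[180:330,180:420],None,fx=3,fy=3)[:,:,::-1])"
```

```text
t 8.45 tcp [367.  506.3 186.9] head 1.957 zaxis [-0.021  0.051 -0.998] stop [-154.4  349.5] F [-0.8 -2. ] -0.4 open 0.0
```

View pics/s2.png

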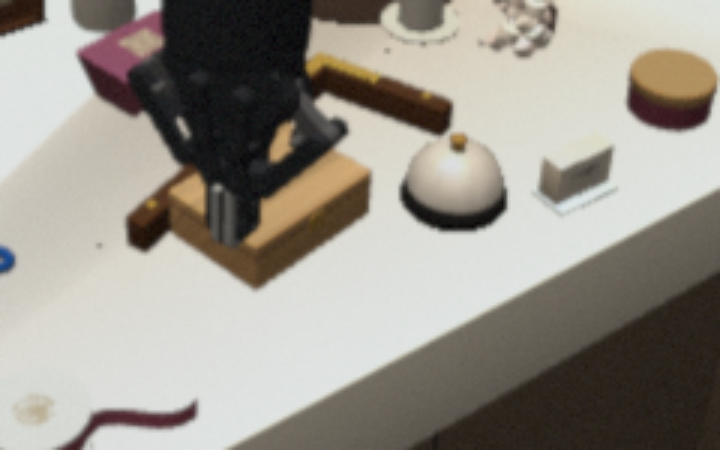

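The box now lies about parallel to the long arm with its left end near the arm's end. Next is the push along the arm from the left end.

```bash
python3 -c "
from h import *;go(-40,285,185)
go(-40,285,26)"
```

```text
delta [-62.7 114.4  -2.3]
delta [-71.1 114.6 156.4]
```

```bash
python3 -m creep '[[[0,30,0,0,0],[0,30,0,0,0],[-20,30,0,0,0],[-20,24.6,0,0,0],[-23,0,30,0,0],[-8,0,35,0,0],[0,0,35,0,0],[0,0,35,0,0],[0,0,15,0,0],[0,0,0,0,0]]]' >/dev/null;python3 -m creep '[[[0,0,6,0,0],[0,0,0,0,0]]]' >/dev/null; python3 -c "
from h import *;tool();go(-40,190,26)
p,d=eyes.camera('top');cv2.imwrite('pics/t2.png',cv2.resize(p[160:280,200:360],None,fx=4,fy=4)[:,:,::-1])"
```

```text
t 9.5 tcp [498.4 484.4  26.3] head 1.952 zaxis [-0.022  0.047 -0.999] stop [-40.4 280.6] F [-0.5  0.8] -0.3 open -0.0
delta [-90.5   0.1  -4.4]
```

View pics/t2.png

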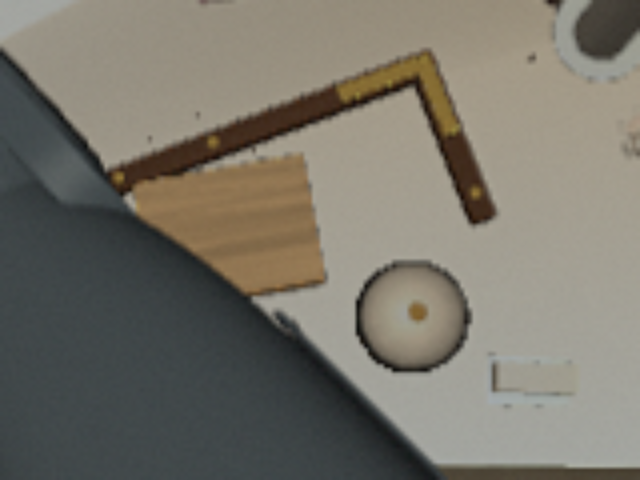

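The box's far edge runs from (130,183) to (303,155), still about 0.2 rad short of square, so it jammed on the first push. An end push on the near half will turn it the right way, so I'll shift 22 mm nearer and push along the arm.

```bash
python3 -m creep '[[[0,-22,0,0,0],[-8,0,-0.4,0,0],[-8,0,-0.4,0,0],[-8,0,-0.4,0,0],[-6,0,-0.3,0,0],[-6,0,-0.3,0,0],[-6,0,-0.3,0,0],[-6,0,-0.3,0,0],[0,0,0,0,0]]]' >/dev/null;python3 -c "from h import *;tool()"
python3 -m creep '[[[-6,0,-0.3,0,0],[-6,0,-0.3,0,0],[-6,0,-0.3,0,0],[-6,0,-0.3,0,0],[-6,0,-0.3,0,0],[0,0,0,0,0]]]' >/dev/null; python3 -c "
from h import *;tool()
p,d=eyes.camera('scene');cv2.imwrite('pics/s3.png',cv2.resize(p[180:330,180:420],None,fx=3,fy=3)[:,:,::-1])"
```

```text
t 10.3 tcp [495.7 430.4  25.7] head 1.952 zaxis [-0.023  0.045 -0.999] stop [-62.8 231.4] F [-0.1  0.5] -0.7 open -0.0
t 10.8 tcp [506.9 402.3  25.6] head 1.952 zaxis [-0.022  0.045 -0.999] stop [-62.8 201.2] F [ 1.2 -0.2] -1.0 open 0.0
```

View pics/s3.png

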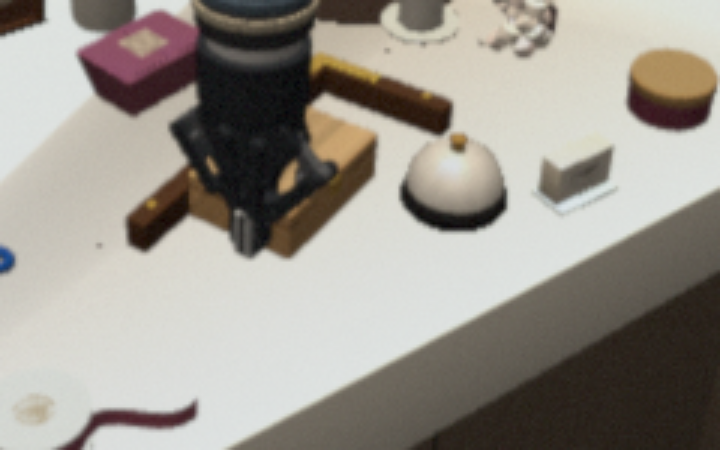

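The box has turned nearly parallel to the long arm and is sliding along it. I'll back off slightly, shift to the middle of the end and push on.

```bash
python3 -m creep '[[[10,0,0.5,0,0],[0,18,0,0,0],[-8,0,-0.4,0,0],[-6,0,-0.3,0,0],[-6,0,-0.3,0,0],[-6,0,-0.3,0,0],[-6,0,-0.3,0,0],[-6,0,-0.3,0,0],[-6,0,-0.3,0,0],[0,0,0,0,0]]]' >/dev/null;python3 -c "from h import *;tool()"
python3 -m creep '[[[-6,0,-0.3,0,0],[-6,0,-0.3,0,0],[-5,0,-0.3,0,0],[-4,0,-0.2,0,0],[0,0,0,0,0]]]' >/dev/null; python3 -c "
from h import *;tool()"
```

```text
t 11.68 tcp [536.1 377.3  25.6] head 1.951 zaxis [-0.023  0.045 -0.999] stop [-44.9 167.2] F [ 0.6 -0.3] 0.0 open -0.0
t 12.1 tcp [543.9 358.3  25.6] head 1.952 zaxis [-0.023  0.045 -0.999] stop [-44.6 146.6] F [-0.   0.6] 0.2 open -0.0
```

```bash
for i in 1; do python3 -m creep '[[[-4,0,-0.2,0,0],[-4,0,-0.2,0,0],[0,0,0,0,0]]]' >/dev/null; done; python3 -c "from h import *;tool()"
python3 -m creep '[[[-3,0,-0.2,0,0],[-3,0,-0.2,0,0],[0,0,0,0,0]]]' >/dev/null; python3 -c "
from h import *;tool()
p,d=eyes.camera('scene');cv2.imwrite('pics/s4.png',cv2.resize(p[180:330,180:420],None,fx=3,fy=3)[:,:,::-1])"
```

```text
t 12.35 tcp [546.8 351.2  25.6] head 1.952 zaxis [-0.023  0.045 -0.999] stop [-44.6 139. ] F [ 0.6 -0.8] -0.0 open -0.0
t 12.6 tcp [548.9 345.7  25.6] head 1.952 zaxis [-0.023  0.045 -0.999] stop [-44.6 133.1] F [ 0.1 -0. ] 0.4 open 0.0
```

View pics/s4.png

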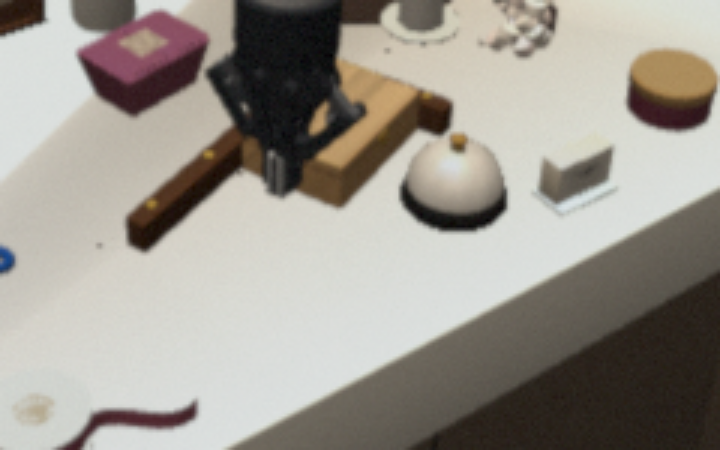

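The box is close to the short arm and nearly square. I'll push until there is resistance.

```bash
for i in 1; do python3 -m creep '[[[-2,0,-0.1,0,0],[-2,0,-0.1,0,0],[0,0,0,0,0]]]' >/dev/null; done; python3 -c "from h import *;tool()"
python3 -m creep '[[[-2,0,-0.1,0,0],[-2,0,-0.1,0,0],[0,0,0,0,0]]]' >/dev/null; python3 -c "
from h import *;tool()"
```

```text
t 12.9 tcp [550.3 344.1  26.1] head 1.954 zaxis [-0.023  0.049 -0.999] stop [-44.  131.1] F [0.8 9. ] -0.3 open 0.0
t 13.15 tcp [550.4 343.9  26.6] head 1.957 zaxis [-0.025  0.055 -0.998] stop [-43.9 130.8] F [-0.3 26. ] 1.9 open -0.0
```

```bash
python3 -m creep '[[[20,0,0,0,0],[20,0,-20,0,0],[20,-10,-25,0,0],[20,-25,-25,0,0],[20,-25,-25,0,0],[20,-25,-20,0,0],[20,-25,0,0,0],[20,-25,0,0,0],[20,-25,0,0,0],[0,-25,0,0,0]]]' >/dev/null; python3 -m creep '[[[20,-25,0,0,0],[20,-15,0,0,0],[20,0,0,0,0],[0,0,0,0,0]]]' >/dev/null;cat > meas.py <<'E'
from h import *
import sys
tool()
m=eyes.camera_model('top');p,d=eyes.camera('top')
cv2.imwrite(f'pics/{sys.argv[1]}.png',cv2.resize(p[160:280,200:360],None,fx=4,fy=4)[:,:,::-1])
hsv=cv2.cvtColor(p,cv2.COLOR_RGB2HSV)
w=((hsv[...,1]>85)&(hsv[...,2]>105)&(hsv[...,0]<20)).astype(np.uint8);w=cv2.morphologyEx(w,cv2.MORPH_OPEN,np.ones((3,3)))
w[:170]=0;w[260:]=0;w[:,:225]=0;w[:,330:]=0
b=max(cv2.findContours(w,0,2)[0],key=cv2.contourArea)
P=plane(m,b.reshape(-1,2),42)[:,:2].astype(np.float32);r=cv2.minAreaRect(P)
print(r,'stop',((np.array(r[0])-CO)@RZ).round(1),'corners',((cv2.boxPoints(r)-CO)@RZ).round(1).tolist())
E
python3 meas.py t5
```

```text
t 14.32 tcp [254.8 474.6 154.3] head 1.955 zaxis [-0.022  0.048 -0.999] stop [-270.4  361.4] F [0.5 0.8] -0.4 open 0.0
((577.827392578125, 278.1942443847656), (88.8138198852539, 119.00286102294922), 22.229772567749023) stop [-42.7  59.7] corners [[-87.7, 118.7], [-86.5, -0.3], [2.3, 0.6], [1.1, 119.6]]
```

View pics/t5.png

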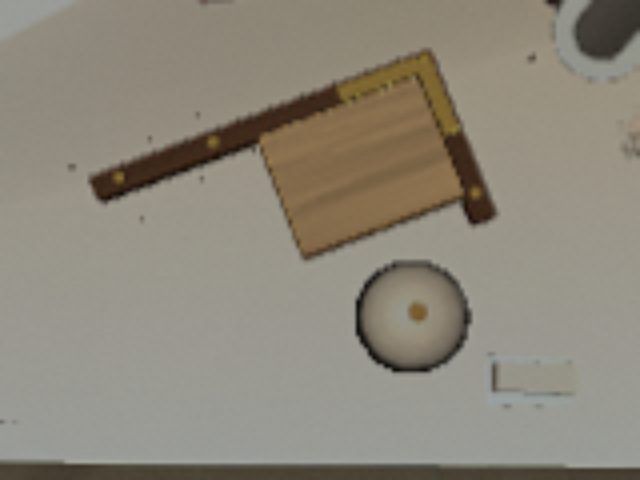

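The box sits flush against both arms with no light gap at its edges (corner near (415,80)). It measures within about 2 mm of home and 0.01 rad of square, and the arm is clear.

```bash
python3 -c "
from rig import finish_job;print(finish_job())"
```

```text
the job is handed in; nothing more can be done
None
```

I pushed the wooden box home into the inner corner of the stop, drew the arm clear and handed the job in. By the last top view it sits about 2 mm from nominal and 0.01 rad from square, with no visible gap at either arm; no verdict came back at hand-in.

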